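# Load the last tube into the blood-tube mixer

### The arm

A 6-joint arm with a two-finger parallel gripper is mounted at the origin on the work surface. World frame = base frame: x ahead of the robot, y to its left, z up, the work surface at z = 0. Lengths are in m, angles in rad, forces in N, time in s.
With the tool pointing down it reaches from about 0.25 to 0.725 m from the base axis. Payload 9.7 kg.
Tool frame: the origin (TCP) lies midway between the tips of the shut fingers; the grasp point (between the pads) lies pinch_z behind it (pinch_z is the distance from the TCP to the grasp point, in m); z points along the fingers, y is the direction in which the jaws open and shut (so a half turn about z gives the same grasp; the last joint's range is limited). The gripper opens to 85 mm and grips with 20 to 120 N. Pads are 22 mm wide; open, the fingers measure 114 mm over their backs; the gripper's body (76 mm by 85 mm) begins 54 mm behind the grasp point. The pads swing forward as they close: fully open they stand 13 mm farther back than shut.
Start: joints at [-1.276, 0.087, 0.176, 1.66, 0, 1.571], TCP at [0.16, -0.526, 0.231] pointing down, gripper open.
Joint ranges: [-3.13, 3.13], [-0.85, 1.81], [-1.15, 1.24], [-2.2, 2.28], [-1.44, 1.52], [-3.14, 3.14]. Speed limits (rad/s): [2.22, 2.22, 2.57, 3.14, 3.14, 3.14].

### API

Orientations are given as a rotation vector (axis times angle).
In Python, from station import * gives the robot as it stands.
- The arm moves only by the shell command python3 -m inch 'ROWS' [FORCE]. ROWS is a JSON object of lists of equal length, an entry for each row: "dp": the shift along the world's x, y, z in mm, a list of three; "yaw": the turn about the world's z in rad; "fingers": the finger opening in mm, from 0 to 85.4. In form: {"dp": [[tx, ty, tz], ...], "yaw": [yaw, ...], "fingers": [fingers, ...]}. A call has exactly 8 rows; each row shifts and turns the commanded pose from where the row before left it; what a row does not reach is not made up. A row lasts 1/10 s, in which the tool goes at most 50 mm and 8.59 degrees, less where a joint would pass 70% of its speed; a pose out of reach is approached as far as the arm can. A call is refused whole if a number of a shift passes 50 or a number of a turn 0.15, either way. A call with a gripper value outside its range is refused whole. The fingers move at their own pace and stop on an object; FORCE is the grip in N (left out, the last holds). Time passes only in rows, so rows that do not move let the fingers close, or fill a call up. It gives the time, the measured TCP pose, the force and the opening at its end, in the units of the state.
- get_state(): the state, without advancing time (a new reading comes with each control period).
- capture(name): name is "scene" or "top" or "wrist"; returns a dict with "frame" (480x640x3 uint8, blue, green, red), "fx", "fy", "cx", "cy" (pixels), "D" ([k1, k2, p1, p2, k3] as OpenCV has them; the pictures are not rectified), "view" (4x4, takes a point from world to camera coordinates). Camera axes: x right, y up, looking along -z (the intrinsics and any distortion apply to the point x, -y, -z); pixel columns grow to the right and rows downward; lengths in m; the calibration is good to about 2 mm. A picture is of the moment at which its call begins. There is no depth.
- close_job(): hands the job in, once; it reports no verdict.
The state is a dict: "time": time; "joint_positions": joint angles; "joint_vel": joint speeds; "joint_efforts": joint torques, N m; "ee_pos": TCP position; "eef_rot": TCP orientation; "ft_force": force on the tool from outside, world axes, zero at the start; "torque": the same for the moment, N m; "gripper_width": opening from 0.0 (shut) to 1.0 (fully open).
Only numpy, scipy, OpenCV 4.12 (cv2) and the standard library are available. Lean on these libraries where they do the work, as an engineer would, in place of code of your own. Each camera call takes 0.05 s, during which the arm holds its last target. There are 200 camera calls.

### The job

Take the short capped blood tube out of the rack and load it into the one free socket of the red mixer's drum: slide it in along the line of the socket, past the rubber grips, and keep pressing gently until you feel it bed on the soft rubber cushion at the bottom, firmly enough that the grips hold it down there, but without squashing the cushion flat. The tube is glass, so feel your way and never force it; then let go and leave everything else as it stands.

Things in the scene. Friction and masses are not known exactly. Their poses are not given: they have to be found in the camera images.
- tube: The tube to load, the only short one in the rack: clear glass, 13 mm in diameter, round bottom, ribbed purple cap 17 mm in diameter and 20 mm long; 82 mm long over all, 16 g. Origin at the tip of its bottom, z towards the cap. It stands loose in a well, leaning up to 1.5 degrees, its top 90 mm above the table. Two tubes like it but 25 mm longer stand in other wells; the three change places.
- rack: White plastic tube rack, fixed, 216 x 60 x 52 mm; origin under its centre. Five wells in a row along its x axis at -76, -38, 0, 38 and 76 mm, 14.5 mm square in the top plate, whose top is 52 mm above the table. y runs across the row, where fingers have room; other tubes stand 38 mm or more away along x.
- mouth (a point): Centre of the mouth of the free socket in the drum's rim, about 240 mm above the table. z points straight out along the socket's centre line, which leans up to 25 degrees from vertical; y along the drum's axis towards the housing; x along the rim. The socket is a blind black rubber sleeve of 15.6 mm bore. The next sockets, 26 degrees round the rim, hold tubes whose caps stand up to 51 mm out.
- drum: Drum of the red mixer, 192 mm in diameter, 62 mm wide, axis 150 mm above the table and tilted 15 degrees; origin on the axis at mid width, axes as mouth, which lies 95 mm out along z. It turns stiffly about its axis (slips at about 6 N sideways at the rim) and stays where it is left. 13 of its 14 sockets hold tubes that are part of it.
- ribs (a point): Point on the socket's centre line 14 mm below the mouth, axes as mouth. Four sprung rubber ribs from 10 to 18 mm down grip the tube: they let it by with a drag of about 5 to 11 N, which lasts all the way down, and hold it where it is left.
- bottom (a point): Fixed point on the centre line 58 mm below the mouth, the end of the sleeve. Above it lies the rubber cushion that the tube must bed on, on a stop that is set differently each day: the cushion's top is unseen, 28 to 47 mm below the mouth. It gives 1 mm per 6 N, on top of the ribs' drag. Well bedded is 3 to 6 N above the drag; 11 N squashes it. Let go, the tube may ease back 1 mm, still bearing on it.
- tall_a: Tube like the short one, but 107 mm long, standing in the rack; origin at its bottom. Leave it.
- tall_b: The other 107 mm tube in the rack; origin at its bottom. Leave it.
- reagent: Amber reagent bottle, 64 mm in diameter, 130 mm tall; origin under its centre. Bystander.
- cup: Specimen jar with white lid, 58 mm in diameter, 62 mm tall; origin under its centre. Bystander.
- beaker: Glass beaker, 72 mm in diameter, 85 mm tall; origin under its centre. Bystander.
- marker: Marker pen lying on the table, 15 mm thick, 135 mm long along its x; origin under its middle. Bystander.
- tipbox: Blue and clear pipette-tip box, 85 x 122 x 70 mm; origin under its centre. Bystander.

How it is judged:
By the outcome, as a careful person would: the job done as asked, in the order asked, and still so for the second after the job is handed in, with the robot touching nothing.
It also fails if it takes over 54 s, if anything falls off the work surface, if the arm or the gripper's body presses on something with over 40 N, if the wrist force passes 120 N, or if a joint passes its speed limit or range.

## Working session

There is one attempt and no reset: what is moved stays moved. The work goes in short steps, Python scripts to look and compute and a shell command to move; the robot and the scene stay as the last step left them, time stands still between calls to the robot, and variables do not carry over. Pictures are saved under pics/ and viewed, about 8 in all and at most 12, crops included, and the job is handed in when it is done.

```bash
mkdir -p pics; ls; cat > h.py <<'E'
from station import *
import numpy as np, cv2
from scipy.spatial.transform import Rotation as R
def grab(n,tag):
    c=capture(n); cv2.imwrite(f'pics/{tag}.png',c['frame']); np.savez(f'pics/{tag}.npz',**{k:np.array(v) for k,v in c.items()}); return c
def load(tag): return np.load(f'pics/{tag}.npz')
def K(c): return np.array([[c['fx'],0,c['cx']],[0,c['fy'],c['cy']],[0,0,1.]],float)
def ray(c,uv):
    p=cv2.undistortPoints(np.array(uv,float).reshape(-1,1,2),K(c),np.array(c['D'],float)).reshape(-1,2)
    V=np.array(c['view']); d=np.c_[p[:,0],-p[:,1],-np.ones(len(p))]
    return -V[:3,:3].T@V[:3,3], (d/np.linalg.norm(d,axis=1)[:,None])@V[:3,:3]
def onz(c,uv,z):
    o,d=ray(c,uv); return o+d*((z-o[2])/d[:,2])[:,None]
def proj(c,P):
    V=np.array(c['view']); q=np.atleast_2d(P)@V[:3,:3].T+V[:3,3]
    return cv2.projectPoints(q*[1,-1,-1],np.zeros(3),np.zeros(3),K(c),np.array(c['D'],float))[0].reshape(-1,2)
def tri(c1,u1,c2,u2):
    o1,d1=ray(c1,u1);o2,d2=ray(c2,u2);out=[]
    for a,b in zip(d1,d2):
        s=np.linalg.lstsq(np.c_[a,-b],o2-o1,rcond=None)[0]
        out.append(np.r_[(o1+a*s[0]+o2+b*s[1])/2,np.linalg.norm(o1+a*s[0]-o2-b*s[1])])
    return np.array(out)
E
python3 - <<'E'
from h import *
s=get_state(); print(s)
import station; print([n for n in dir(station) if 'pinch' in n], getattr(station,'pinch_z',None))
a=grab('scene','scene0');b=grab('top','top0');c=grab('wrist','wrist0')
for x in(a,b,c): print(-np.array(x['view'])[:3,:3].T@np.array(x['view'])[:3,3],x['fx'],x['D'])
E
```

```text
pics
{'time': 0.0, 'joint_positions': array([-1.27599319e+00,  8.74303340e-02,  1.75076579e-01,  1.65978283e+00,
       -3.64044656e-05,  1.57078834e+00]), 'joint_vel': array([-0.00060034,  0.00104103,  0.00010684, -0.00042646, -0.00012098,
        0.00029327]), 'joint_efforts': array([-1.64206026e-04, -5.20390177e+01,  4.64805830e+01,  1.64685101e-02,
       -2.41159540e-05, -7.62905302e-06]), 'ee_pos': array([ 0.15972248, -0.52604214,  0.23056988]), 'eef_rot': array([-3.10621743e+00, -4.61219134e-01,  3.65600293e-04]), 'ft_force': array([ 0.11827669, -1.05489534, -0.4973543 ]), 'torque': array([ 0.01145776, -0.01007433, -0.0030777 ]), 'gripper_width': 0.9971540417945329}
['pinch_z'] 0.0187
[ 1.2474129  -0.46646873  0.92492673] 563.8840531335658 [0.04814499 0.         0.         0.         0.        ]
[ 0.25409275 -0.07919044  1.65610719] 619.6641400646894 [-0.15427849  0.          0.          0.          0.        ]
[ 0.23534353 -0.50279515  0.37310766] 412.32033880359836 [-0.09591032  0.          0.          0.          0.        ]
```

View pics/scene0.png

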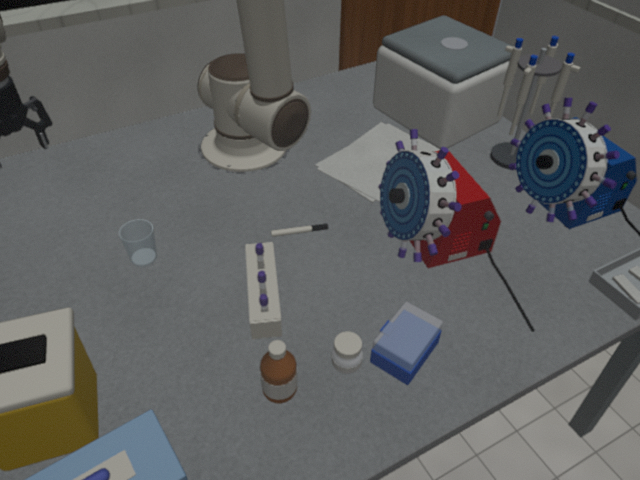

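View pics/top0.png

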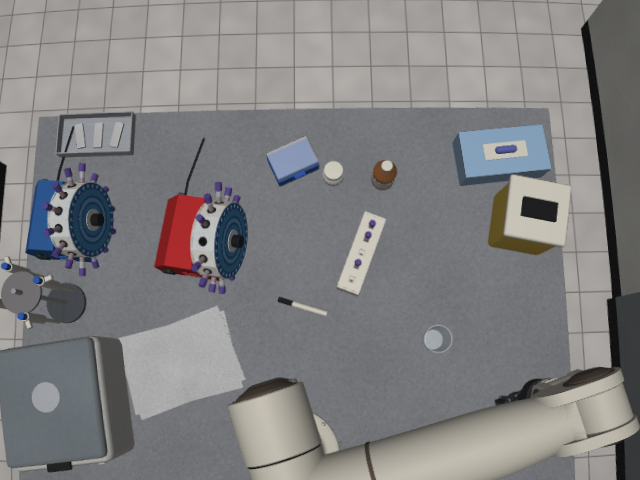

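```bash
python3 - <<'E'
from h import *
a=load('scene0');b=load('top0')
def cen(c,box):
    x0,y0,x1,y1=box; f=c['frame'][y0:y1,x0:x1]; h=cv2.cvtColor(f,cv2.COLOR_BGR2HSV)
    m=((h[...,0]>115)&(h[...,0]<150)&(h[...,1]>70)).astype(np.uint8)
    n,_,st,ce=cv2.connectedComponentsWithStats(m)
    return [(st[i,4],(ce[i]+[x0,y0]).round(1).tolist(),st[i,:4].tolist()) for i in range(1,n) if st[i,4]>8]
A=cen(a,(240,235,290,315));B=cen(b,(335,205,390,300))
print(A);print(B)
if len(A)==3 and len(B)==3:
    ua=[x[1] for x in sorted(A,key=lambda t:t[1][1])];ub=[x[1] for x in sorted(B,key=lambda t:-t[1][1])]
    print(tri(a,ua,b,ub))
p=cv2.resize(a['frame'][120:270,370:470],(400,600),interpolation=cv2.INTER_CUBIC)
q=cv2.resize(b['frame'][170:305,160:255],(400,568),interpolation=cv2.INTER_CUBIC)
o=np.zeros((600,800,3),np.uint8);o[:,:400]=p;o[:568,400:]=q;cv2.imwrite('pics/c1.png',o)
E
```

```text
[(np.int32(62), [259.0, 248.2], [16, 8, 7, 11]), (np.int32(61), [261.3, 276.2], [18, 36, 7, 11]), (np.int32(67), [263.1, 299.2], [20, 59, 7, 12])]
[(np.int32(29), [371.8, 222.9], [34, 15, 6, 7]), (np.int32(29), [367.6, 234.4], [30, 27, 6, 6]), (np.int32(29), [357.4, 262.3], [20, 55, 6, 6])]
[[ 4.86328538e-01 -1.72724917e-01  1.02368454e-01  1.02517582e-03]
 [ 5.57978129e-01 -2.00695027e-01  1.02426733e-01  8.59793559e-04]
 [ 5.93048217e-01 -2.14556996e-01  7.81936831e-02  5.92770157e-04]]
```

View pics/c1.png

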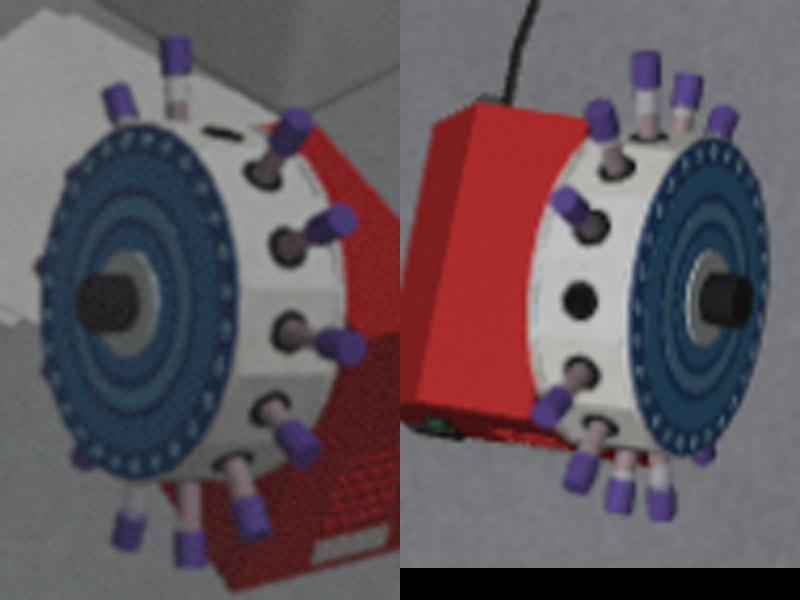

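```bash
python3 - <<'E'
from h import *
from scipy.optimize import least_squares
a=load('scene0');b=load('top0')
S=lambda x,y:(370+x/4,120+y/4); T=lambda x,y:(160+(x-400)*95/400,170+y*135/568)
names=['free','+1','+2','cap+1','cap+2','cap+3']
ua=[S(222,132),S(263,176),S(289,247),S(293,132),S(335,222),S(350,347)]
ub=[T(580,300),T(592,227),T(616,167),T(568,204),T(601,117),T(646,70)]
t=tri(a,ua,b,ub)
for n,p in zip(names,t): print(n,p.round(4))
# model: axis hdg psi, tilt 15 down toward housing, centre xy, z=.15; roll of free socket phi
def mod(v):
    cx,cy,psi,phi=v
    y=np.array([np.cos(psi)*np.cos(np.radians(15)),np.sin(psi)*np.cos(np.radians(15)),-np.sin(np.radians(15))])
    h=np.cross(y,[0,0,1.]);h/=np.linalg.norm(h);u=np.cross(h,y)
    D=lambda k:u*np.cos(phi+k*2*np.pi/14)+h*np.sin(phi+k*2*np.pi/14)
    return np.array([cx,cy,.15]),y,D
o=lambda v:(lambda c,y,D:np.r_[(proj(a,[c+.095*D(k) for k in(0,1,2)])-ua[:3]).ravel(),(proj(b,[c+.095*D(k) for k in(0,1,2,-1)])-(ub[:3]+[T(580,374)])).ravel()])(*mod(v))
for s in(1,-1):
    r=least_squares(o,[*t[0,:2],np.pi/2,0.])
    c,y,D=mod(r.x);print(r.x,np.abs(r.fun).max(),r.fun.round(1));print('mouth',c+.095*D(0),'z',D(0),'y',y,'lean',np.degrees(np.arccos(D(0)[2])))
    break
E
python3 -m inch '{"dp":[[50,40,0],[50,40,0],[50,40,0],[50,40,0],[50,40,0],[50,35,0],[45,25,0],[40,20,0]],"yaw":[0.15,0.15,0.15,0.15,0.15,0.15,0.15,0.15],"fingers":[45,45,45,45,45,45,45,45]}' 30
python3 -c "
from h import *
s=get_state();print(s['joint_positions'],s['eef_rot'])"
```

```text
free [0.5218 0.1972 0.2353 0.0028]
+1 [0.5633 0.1912 0.2365 0.0033]
+2 [0.6012 0.181  0.2215 0.0032]
cap+1 [0.5701 0.1992 0.2652 0.0027]
cap+2 [0.6232 0.1851 0.2507 0.0039]
cap+3 [0.6632 0.1691 0.2078 0.0077]
[ 0.53989846  0.16981231  1.4355933  -0.22617586] 1.3797298459849117 [-0.6 -1.4 -0.6 -0.8 -0.9 -0.  -0.5 -0.7 -0.6 -0.9 -0.6 -0.4  0.4 -0.9]
mouth [0.52201872 0.19642681 0.23942585] z [-0.18820782  0.2801527   0.94132475] y [ 0.13019858  0.95711077 -0.25881905] lean 19.724765757575543
time: 0.95
ee_pos: [0.4814, -0.2953, 0.2313]
eef_rot: [2.297, 2.143, 0.0]
ft_force: [0.1, -0.4, 0.3]
gripper_width: 0.527
[-5.50332250e-01  1.22613006e-01  2.14673254e-01  1.66268420e+00
  7.19799403e-05  1.08948418e+00] [2.29665818e+00 2.14337167e+00 1.81083119e-04]
```

```bash
python3 -m inch '{"dp":[[14,10,0],[14,10,0],[14,10,0],[14,10,0],[14,10,0],[14,10,0],[14,10,0],[14,11,0]],"yaw":[0.15,0.15,0.15,0.15,0.15,0.15,0.15,0.15],"fingers":[45,45,45,45,45,45,45,45]}'
python3 - <<'E'
from h import *
c=grab('wrist','w1');s=get_state();print(s['ee_pos'],s['gripper_width'])
print(proj(c,[[.593,-.2146,.09],[.558,-.2007,.115],s['ee_pos']]).round(0))
E
```

```text
time: 1.75
ee_pos: [0.5921, -0.2157, 0.2309]
eef_rot: [-0.686, -3.065, -0.0]
ft_force: [0.4, 1.1, -0.5]
gripper_width: 0.527
[ 0.59373551 -0.21410662  0.23033677] 0.5306788496413136
[[320. 229.]
 [316. 182.]
 [322. 327.]]
```

View pics/w1.png

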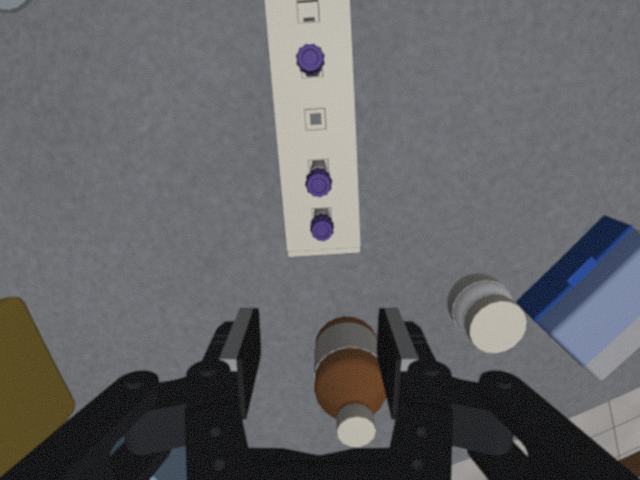

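```bash
python3 - <<'E'
from h import *
c=load('w1');b=load('top0')
print('cap',onz(c,[[322,228]],.09),'end',onz(c,[[288,252],[360,248]],.052),'wells',onz(c,[[316,119],[308,13]],.052))
print('bottle w',onz(c,[[357,428]],.13),'top',onz(b,[[387,166]],.13))
print('cup w',onz(c,[[497,326]],.062))
E
```

```text
cap [[ 0.5928385  -0.21260925  0.09      ]] end [[ 0.60895831 -0.25074984  0.052     ]
 [ 0.63106185 -0.19576769  0.052     ]] wells [[ 0.52356331 -0.18477576  0.052     ]
 [ 0.4541064  -0.15819465  0.052     ]]
bottle w [[ 0.73243095 -0.2497009   0.13      ]] top [[ 0.73099364 -0.25424352  0.13      ]]
cup w [[ 0.74389733 -0.11562645  0.062     ]]
```

```bash
python3 -m inch '{"dp":[[0,1,-24],[0,1,-24],[0,0,-24],[0,0,-24],[0,0,-24],[0,0,-24],[0,0,-20],[0,0,-4]],"yaw":[0.03,0.03,0,0,0,0,0,0],"fingers":[45,45,45,45,45,45,45,45]}' 25
python3 -m inch '{"dp":[[0,0,0],[0,0,0],[0,0,0],[0,0,0],[0,0,0],[0,0,0],[0,0,0],[0,0,0]],"yaw":[0,0,0,0,0,0,0,0],"fingers":[10,10,10,10,10,10,10,10]}' 25
python3 - <<'E'
from h import *
s=[get_state() for _ in range(20)];print(np.mean([x['ee_pos'] for x in s],0),np.mean([x['ft_force'] for x in s],0),s[0]['gripper_width']*85.4)
E
```

```text
time: 2.6
ee_pos: [0.5901, -0.2137, 0.0603]
eef_rot: [-0.605, -3.078, -0.001]
ft_force: [0.2, -1.0, -0.4]
gripper_width: 0.53
time: 3.4
ee_pos: [0.592, -0.2142, 0.0637]
eef_rot: [0.604, 3.082, 0.0]
ft_force: [0.5, 1.4, 3.5]
gripper_width: 0.182
[ 0.59196838 -0.21416297  0.06370046] [0.47267965 1.3994041  3.51737418] 15.583530912324983
```

```bash
python3 -m inch '{"dp":[[0,0,3],[0,0,6],[0,0,9],[0,0,10],[0,0,10],[0,0,10],[0,0,8],[0,0,0]],"yaw":[0,0,0,0,0,0,0,0],"fingers":[10,10,10,10,10,10,10,10]}' 25
python3 - <<'E'
from h import *
c=grab('wrist','w2');print(get_state()['gripper_width']*85.4)
cv2.imwrite('pics/w2c.png',cv2.resize(c['frame'][150:480,180:460],None,fx=1.6,fy=1.6))
E
```

```text
time: 4.2
ee_pos: [0.5923, -0.2144, 0.121]
eef_rot: [0.603, 3.081, -0.001]
ft_force: [-0.6, -0.7, -0.4]
gripper_width: 0.189
15.878281202466264
```

View pics/w2c.png

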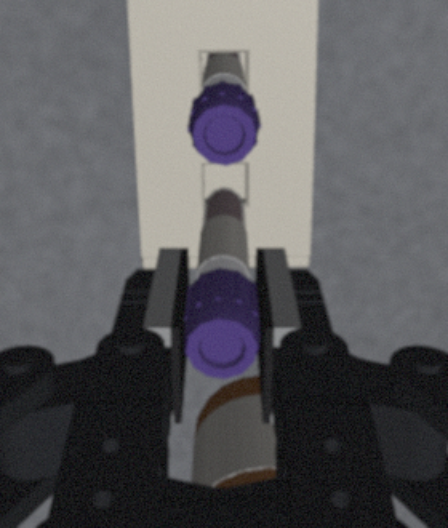

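```bash
python3 -m inch '{"dp":[[12,-5,0],[15,-6,0],[15,-6,0],[2,-1,0],[0,0,-7],[0,0,-8],[0,0,-7],[0,0,-4]],"yaw":[0,0,0,0,0,0,0,0],"fingers":[10,10,10,10,10,10,10,10]}' 25
python3 -m inch '{"dp":[[-4,1.6,0],[-4,1.6,0],[-3.5,1.4,0],[-3.5,1.4,0],[-3.5,1.4,0],[-3.5,1.4,0],[-3.5,1.4,0],[-3.5,1.4,0]],"yaw":[0,0,0,0,0,0,0,0],"fingers":[10,10,10,10,10,10,10,10]}' 25
python3 - <<'E'
from h import *
c=grab('wrist','w3')
cv2.imwrite('pics/w3c.png',cv2.resize(c['frame'][150:480,180:460],None,fx=1.6,fy=1.6))
E
```

```text
time: 5.05
ee_pos: [0.6349, -0.2318, 0.0921]
eef_rot: [-0.604, -3.082, -0.0]
ft_force: [0.2, 0.3, -0.2]
gripper_width: 0.189
time: 5.85
ee_pos: [0.6065, -0.2205, 0.0933]
eef_rot: [0.604, 3.083, -0.0]
ft_force: [2.6, -0.7, -1.0]
gripper_width: 0.189
```

View pics/w3c.png

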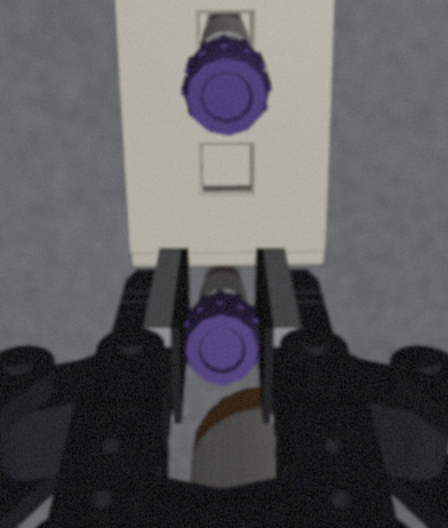

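```bash
python3 -m inch '{"dp":[[6,-2.4,0],[8,-3.2,0],[8,-3.2,0],[0,0,8],[0,0,12],[0,0,15],[0,0,15],[0,0,10]],"yaw":[0,0,0,0,0,0,0,0],"fingers":[10,10,10,10,10,10,10,10]}' 40
python3 - <<'E'
from h import *
c=grab('wrist','w4');s=get_state();Rm=R.from_rotvec(s['eef_rot']).as_matrix();p=s['ee_pos'];print(p)
g=p-Rm[:,2]*.0187
f=c['frame'].copy()
for th in range(0,31,5):
    t=np.radians(th); d=Rm[:,2]*np.cos(t)-Rm[:,0]*np.sin(t)  # tip dir; cap leans +x
    q=proj(c,[g+d*.0675,g+d*.074,g-d*.008])
    o,_=ray(c,[[320,240]]);v=g+d*.0675-o;n=np.cross(Rm[:,1],v);n/=np.linalg.norm(n)
    e=proj(c,[g+d*.0675+.0065*n,g+d*.0675-.0065*n])
    print(th,q.round(0).tolist(),'edges',e.round(0).tolist())
cv2.imwrite('pics/w4c.png',cv2.resize(f[150:480,180:460],None,fx=1.6,fy=1.6))
E
```

```text
time: 6.7
ee_pos: [0.629, -0.2294, 0.1561]
eef_rot: [0.603, 3.081, -0.001]
ft_force: [-0.6, -0.3, -1.4]
gripper_width: 0.18
[ 0.62939819 -0.22957132  0.15744569]
0 [[317.0, 280.0], [317.0, 275.0], [316.0, 368.0]] edges [[317.0, 267.0], [317.0, 293.0]]
5 [[317.0, 291.0], [317.0, 287.0], [316.0, 366.0]] edges [[317.0, 278.0], [317.0, 304.0]]
10 [[317.0, 302.0], [317.0, 299.0], [316.0, 364.0]] edges [[317.0, 289.0], [317.0, 315.0]]
15 [[317.0, 313.0], [317.0, 311.0], [316.0, 362.0]] edges [[317.0, 300.0], [317.0, 326.0]]
20 [[317.0, 325.0], [317.0, 323.0], [316.0, 360.0]] edges [[317.0, 312.0], [317.0, 338.0]]
25 [[317.0, 337.0], [317.0, 335.0], [316.0, 358.0]] edges [[317.0, 324.0], [317.0, 350.0]]
30 [[317.0, 348.0], [317.0, 348.0], [316.0, 356.0]] edges [[317.0, 335.0], [317.0, 362.0]]
```

View pics/w4c.png

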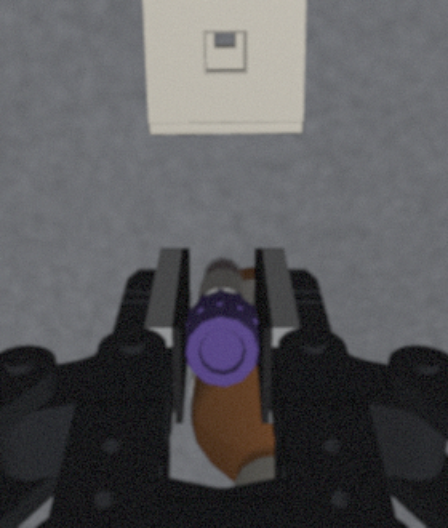

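```bash
python3 - <<'E'
from h import *
from scipy.optimize import least_squares
s=get_state();Rm=R.from_rotvec(s['eef_rot']).as_matrix();p=s['ee_pos'];g=p-Rm[:,2]*.0187;c=load('w4')
o,_=ray(c,[[320,240]])
def rows(v):
    t,h=v; t=np.radians(t);d=Rm[:,2]*np.cos(t)-Rm[:,0]*np.sin(t)
    top=g-d*h*1e-3; ct=top+d*.0755; n=np.cross(Rm[:,1],ct-o);n/=np.linalg.norm(n)
    return np.r_[proj(c,[ct+.0065*n])[0,1],proj(c,[top])[0,1]]
for ob in([268.8,365.6],[311,369.0],[311,367],[313,369]):
    r=least_squares(lambda v:rows(v)-ob,[5,7.]);print(ob,r.x,r.cost)
# purple mask extents
for n in('w2','w4'):
    f=load(n)['frame'];h=cv2.cvtColor(f,cv2.COLOR_BGR2HSV)
    m=((h[...,0]>115)&(h[...,0]<150)&(h[...,1]>80))[290:420,280:360]
    ys,xs=np.nonzero(m);print(n,ys.min()+290,ys.max()+290,xs.min()+280,xs.max()+280)
    print(f[255:330:3,319].sum(1).tolist())
E
```

```text
[268.8, 365.6] [1.34725548 6.76802265] 2.5684604254625066e-21
[311, 369.0] [18.40622059 17.27609083] 6.65945016590543e-24
[311, 367] [18.67218514 15.3675534 ] 1.9403201478050512e-24
[313, 369] [19.24139933 18.19748691] 3.1423169754211696e-24
w2 308 419 280 359
[535, 528, 521, 529, 387, 181, 177, 172, 180, 173, 258, 262, 249, 261, 260, 252, 247, 246, 338, 325, 323, 201, 134, 144, 123]
w4 307 419 280 359
[352, 343, 334, 327, 328, 314, 333, 333, 328, 352, 344, 354, 336, 335, 356, 367, 335, 334, 320, 184, 143, 175, 202, 203, 183]
```

```bash
python3 -m inch '{"dp":[[0,0,40],[0,0,40],[-5,20,40],[-10,35,40],[-10,40,22],[-12,40,0],[-12,40,0],[-12,40,0]],"yaw":[0,0,-0.1,-0.1,-0.1,-0.1,-0.1,-0.09],"fingers":[10,10,10,10,10,10,10,10]}' 40
python3 -m inch '{"dp":[[-12,40,0],[-12,40,0],[-12,40,0],[-12,25,0],[-10,5,0],[0,0,0],[0,0,0],[0,0,0]],"yaw":[0,0,0,0,0,0,0,0],"fingers":[10,10,10,10,10,10,10,10]}' 40
python3 - <<'E'
from h import *
c=grab('wrist','w5');s=get_state();print(s['ee_pos'],s['eef_rot'])
print(proj(c,[[.522,.1964,.2394],[.5633,.191,.2365]]).round(0))
E
```

```text
time: 7.55
ee_pos: [0.5677, -0.0156, 0.3328]
eef_rot: [1.48, 2.77, 0.001]
ft_force: [0.7, 0.2, -0.1]
gripper_width: 0.178
time: 8.35
ee_pos: [0.5109, 0.132, 0.3323]
eef_rot: [1.476, 2.773, -0.0]
ft_force: [0.8, -0.6, 0.6]
gripper_width: 0.183
[0.51093642 0.13197173 0.33216287] [ 1.47619666e+00  2.77311342e+00 -3.02594965e-04]
[[396. 172.]
 [445. 218.]]
```

View pics/w5.png

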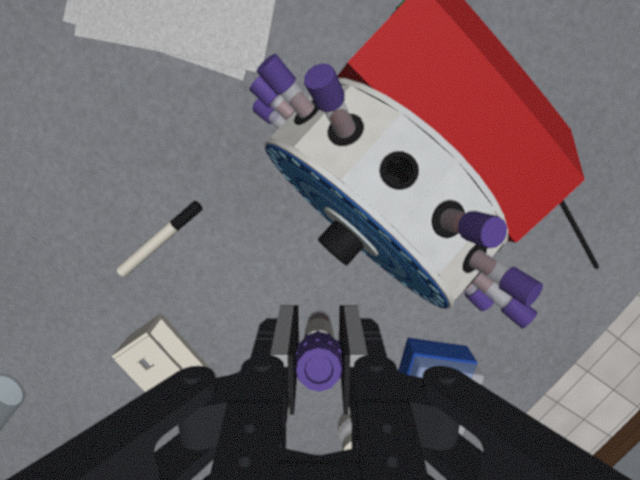

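```bash
python3 -m inch '{"dp":[[-2,20,3],[-3,20,4],[-3,20,0],[-3,20,0],[-2,19,0],[0,0,0],[0,0,0],[0,0,0]],"yaw":[0,0,0,0,0,0,0,0],"fingers":[10,10,10,10,10,10,10,10]}' 40
python3 - <<'E'
from h import *
c=grab('wrist','w6');s=get_state();print(s['ee_pos'],s['eef_rot'])
print(proj(c,[[.522,.1964,.2394],[.5633,.191,.2365]]).round(0))
grab('scene','s6');grab('top','t6')
E
```

```text
time: 9.2
ee_pos: [0.4978, 0.2311, 0.3392]
eef_rot: [1.476, 2.773, -0.0]
ft_force: [-0.3, 0.6, -0.5]
gripper_width: 0.181
[0.49777098 0.23107573 0.33930393] [ 1.47563790e+00  2.77332324e+00 -1.87859109e-04]
[[318. 309.]
 [364. 343.]]
```

View pics/w6.png

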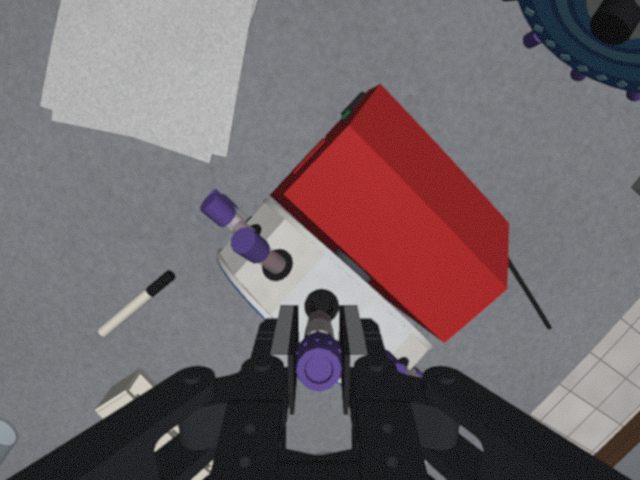

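```bash
python3 - <<'E'
from h import *
from scipy.optimize import least_squares
c5=load('w5');c6=load('w6')
def hole(c,u,r=24):
    x,y=u;g=cv2.cvtColor(c['frame'],cv2.COLOR_BGR2GRAY)[y-r:y+r,x-r:x+r];m=(g<75).astype(np.uint8)
    n,l,st,ce=cv2.connectedComponentsWithStats(m);i=l[r,r]
    cn=max(cv2.findContours((l==i).astype(np.uint8),cv2.RETR_EXTERNAL,cv2.CHAIN_APPROX_NONE)[0],key=len)
    return cv2.fitEllipse(cn),st[i]
e,st=hole(c5,(399,170));print(e,st);u5=np.array(e[0])+[399-24,170-24];print(u5)
g=cv2.cvtColor(c6['frame'],cv2.COLOR_BGR2GRAY)
print('w6 row profile',[(x,g[300,x]) for x in range(298,346,3)]);print([(y,g[y,322]) for y in range(276,325,3)])
m6=[[321.5,304.5]]
print(tri(c5,[u5,(346,130)],c6,[m6[0],(277,264)]))
U5=[u5,(346,130),(449,218)];U6=[m6[0],(277,264)]
def mod(v):
    cx,cy,psi,phi,til=v
    y=np.array([np.cos(psi)*np.cos(til),np.sin(psi)*np.cos(til),-np.sin(til)])
    h=np.cross(y,[0,0,1.]);h/=np.linalg.norm(h);u=np.cross(h,y)
    return np.array([cx,cy,.15]),y,lambda k:u*np.cos(phi+k*2*np.pi/14)+h*np.sin(phi+k*2*np.pi/14)
def o(v):
    c,y,D=mod(v);return np.r_[(proj(c5,[c+.095*D(k) for k in(0,-1,1)])-U5).ravel(),(proj(c6,[c+.095*D(k) for k in(0,-1)])-U6).ravel(),(v[4]-np.radians(15))*200]
r=least_squares(o,[.54,.17,1.435,-.226,.26]);c,y,D=mod(r.x);print(r.x,r.fun.round(1));print('mouth',c+.095*D(0),'z',D(0),'lean',np.degrees(np.arccos(D(0)[2])),np.degrees(np.arctan2(D(0)[1],D(0)[0])))
E
```

```text
((23.7362117767334, 24.055561065673828), (35.94677734375, 36.843875885009766), 108.05943298339844) [   5    6   38   37 1091]
[398.73621178 170.05556107]
w6 row profile [(298, np.uint8(196)), (301, np.uint8(199)), (304, np.uint8(179)), (307, np.uint8(34)), (310, np.uint8(35)), (313, np.uint8(39)), (316, np.uint8(35)), (319, np.uint8(34)), (322, np.uint8(34)), (325, np.uint8(36)), (328, np.uint8(29)), (331, np.uint8(28)), (334, np.uint8(26)), (337, np.uint8(96)), (340, np.uint8(201)), (343, np.uint8(202))]
[(276, np.uint8(196)), (279, np.uint8(192)), (282, np.uint8(198)), (285, np.uint8(198)), (288, np.uint8(159)), (291, np.uint8(26)), (294, np.uint8(29)), (297, np.uint8(42)), (300, np.uint8(34)), (303, np.uint8(30)), (306, np.uint8(33)), (309, np.uint8(33)), (312, np.uint8(54)), (315, np.uint8(51)), (318, np.uint8(65)), (321, np.uint8(76)), (324, np.uint8(71))]
[[5.23495538e-01 1.98044995e-01 2.34219130e-01 3.02633007e-04]
 [4.86128508e-01 1.99426282e-01 2.16802722e-01 7.77791688e-04]]
[ 0.54863519  0.17030952  1.39562061 -0.32701382  0.26208474] [ 0.  -1.1 -0.8 -0.   0.6  0.8 -0.4  0.6  0.6 -0.1  0.1]
mouth [0.52264906 0.19858067 0.2368934 ] z [-0.27353827  0.29759106  0.91466736] lean 23.84146822962088 132.5884451241679
```

```bash
python3 - <<'E'
from h import *
from scipy.optimize import least_squares
cs={'s':load('scene0'),'t':load('top0'),'5':load('w5'),'6':load('w6')}
S=lambda x,y:(370+x/4,120+y/4); T=lambda x,y:(160+(x-400)*95/400,170+y*135/568)
ob=[('s',0,0,S(222,132)),('s',1,0,S(263,176)),('s',2,0,S(289,247)),('t',0,0,T(580,300)),('t',1,0,T(592,227)),('t',2,0,T(616,167)),('t',-1,0,T(580,374)),
('5',0,0,(398.7,170)),('5',-1,0,(346,130)),('5',1,0,(449,218)),('6',0,0,(321.5,304.5)),('6',-1,0,(277,264)),
('s',1,1,S(293,132)),('t',1,1,T(568,204)),('t',-1,1,T(553,405)),('5',-1,1,(325,88)),('5',1,1,(482,230)),('6',-1,1,(251,245))]
def mod(v):
    cx,cy,psi,phi=v[:4];til=np.radians(15)
    y=np.array([np.cos(psi)*np.cos(til),np.sin(psi)*np.cos(til),-np.sin(til)])
    h=np.cross(y,[0,0,1.]);h/=np.linalg.norm(h);u=np.cross(h,y)
    return np.array([cx,cy,.15]),y,lambda k:u*np.cos(phi+k*2*np.pi/14)+h*np.sin(phi+k*2*np.pi/14)
def o(v,w=1):
    c,y,D=mod(v);L={1:v[4],-1:v[5]};off={'s':v[6:9],'t':v[9:12],'5':v[12:15],'6':v[12:15]}
    r=[(proj(cs[n],c+(.095+(L[k]*.1 if cap else 0))*D(k)+off[n]*1e-3)[0]-uv)/(.7 if not cap else 1) for n,k,cap,uv in ob]
    return np.r_[np.ravel(r),v[6:15]/1.5]
for loss in('linear','soft_l1'):
    r=least_squares(o,[.54,.17,1.435,-.226,.4,.4]+[0]*9,loss=loss);c,y,D=mod(r.x);print(r.x.round(3));print(o(r.x)[:36].round(1).reshape(-1,2).tolist())
    se=np.sqrt(np.diag(np.linalg.inv(r.jac.T@r.jac)));print(se[:4])
    z=D(0);print('mouth',(c+.095*z).round(4),'z',z.round(4),'lean',np.degrees(np.arccos(z[2])),np.degrees(np.arctan2(z[1],z[0])),'mouth in wrist frame',(c+.095*z+r.x[12:15]*1e-3).round(4))
E
```

```text
[ 0.544  0.17   1.401 -0.28   0.305  0.371  1.252  0.062 -1.18  -1.937
 -0.976 -0.581  0.685  0.914 -2.006]
[[0.3, -0.2], [0.0, -0.5], [-0.4, -0.0], [-0.6, -0.0], [-0.5, -0.5], [-0.0, -0.3], [0.5, -0.7], [0.8, -0.5], [-1.2, -0.9], [-0.4, 1.5], [0.4, 1.2], [0.4, -0.2], [-0.4, -0.5], [0.2, -0.2], [-0.4, 0.2], [-0.3, 0.4], [0.3, -1.2], [-0.1, -0.2]]
[0.00148285 0.00101631 0.00605784 0.01369298]
mouth [0.5226 0.1975 0.2382] z [-0.2299  0.2919  0.9284] lean 21.81056075970592 128.22167310307856 mouth in wrist frame [0.5233 0.1984 0.2362]
[ 0.545  0.17   1.4   -0.28   0.305  0.371  1.153  0.019 -1.092 -2.396
 -0.95  -0.438  0.368  0.919 -1.878]
[[0.3, -0.1], [0.1, -0.4], [-0.4, 0.0], [-0.6, 0.1], [-0.5, -0.4], [-0.0, -0.3], [0.5, -0.7], [0.7, -0.4], [-1.2, -0.8], [-0.4, 1.7], [0.3, 1.4], [0.4, -0.1], [-0.4, -0.4], [0.2, -0.1], [-0.4, 0.3], [-0.3, 0.5], [0.2, -1.1], [-0.1, -0.1]]
[0.00184395 0.00125503 0.00854914 0.01696127]
mouth [0.5229 0.1975 0.2382] z [-0.2301  0.2921  0.9283] lean 21.832419190147643 128.22832626839806 mouth in wrist frame [0.5233 0.1984 0.2363]
```

```bash
python3 -m inch '{"dp":[[2,-3,-8],[2,-3,-10],[2,-3,-10],[2,-2,-10],[2,-2,-8],[1,-1,-6],[0,0,0],[0,0,0]],"yaw":[0.02,0.02,0.02,0.014,0,0,0,0],"fingers":[10,10,10,10,10,10,10,10]}' 40
python3 - <<'E'
from h import *
c=grab('wrist','w7');s=get_state();print(s['ee_pos'],s['eef_rot'])
print('mouth',proj(c,[[.5233,.1984,.2362]]).round(0))
p=c['frame'][230:400,240:400];q=grab('top','t7')['frame'][200:275,165:245];r=grab('scene','s7')['frame'][100:190,390:480]
o=np.zeros((600,800,3),np.uint8);o[:425,:400]=cv2.resize(p,(400,425),interpolation=cv2.INTER_CUBIC)
o[:300,410:710]=cv2.resize(q,(300,281),interpolation=cv2.INTER_CUBIC)[:300] if 0 else cv2.resize(q,(300,300),interpolation=cv2.INTER_CUBIC)
o[300:,410:710]=cv2.resize(r,(300,300),interpolation=cv2.INTER_CUBIC);cv2.imwrite('pics/c7.png',o)
E
```

```text
time: 10.15
ee_pos: [0.5084, 0.218, 0.2874]
eef_rot: [1.371, 2.827, 0.0]
ft_force: [-0.0, 0.4, -1.1]
gripper_width: 0.185
[0.50844388 0.21810294 0.28766449] [1.37028697e+00 2.82663164e+00 5.96699416e-04]
mouth [[316. 320.]]
```

View pics/c7.png

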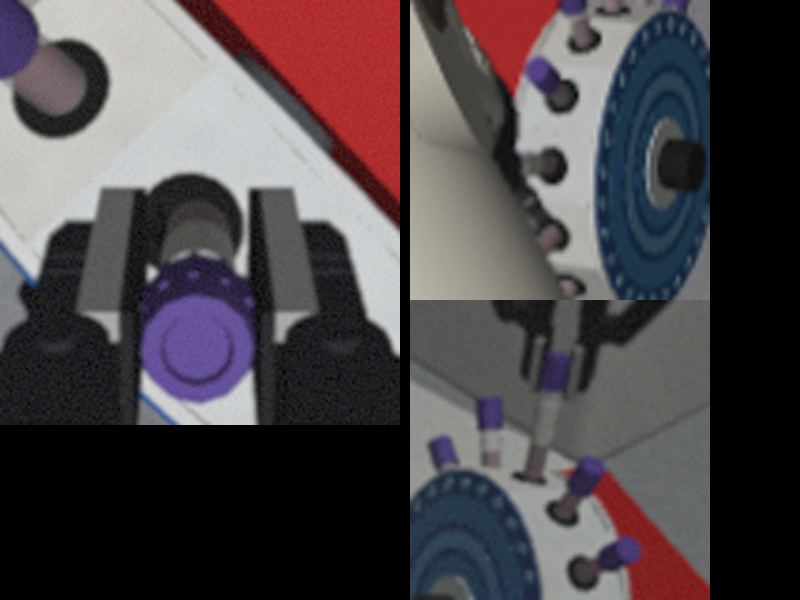

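```bash
python3 - <<'E'
from h import *
c=load('w7');M=np.array([.5233,.1984,.2362]);z=np.array([-.23,.292,.9284])
for e in(0,4,8,12): 
    P=M+z*(e+6.5)*1e-3;print(e,proj(c,[P])[0].round(1))
Rm=R.from_rotvec([1.3703,2.8266,0]).as_matrix();print('x',Rm[:,0],'y',Rm[:,1])
P=M+z*.0145
print('px per mm toolx,tooly,z',[(proj(c,[P+v*1e-3])[0]-proj(c,[P])[0]).round(2) for v in(Rm[:,0],Rm[:,1],np.array([0,0,1]))],'mouth',proj(c,[M,M+.0078*Rm[:,0],M-.0078*Rm[:,0],M+.0078*Rm[:,1]]).round(1).tolist())
print([(y,c['frame'][y,319].sum()) for y in range(296,332,2)])
E
```

```text
0 [316.1 321.6]
4 [316.1 322.5]
8 [316.1 323.4]
12 [316.  324.4]
x [-6.19408495e-01  7.85068797e-01 -3.17199598e-04] y [7.85068797e-01 6.19408557e-01 1.53774361e-04]
px per mm toolx,tooly,z [array([-0.  , -1.81]), array([ 2.04, -0.  ]), array([-0.01,  0.99])] mouth [[316.2, 320.2], [316.2, 306.8], [316.2, 333.2], [331.0, 320.2]]
[(296, np.uint64(620)), (298, np.uint64(551)), (300, np.uint64(210)), (302, np.uint64(110)), (304, np.uint64(100)), (306, np.uint64(75)), (308, np.uint64(110)), (310, np.uint64(157)), (312, np.uint64(179)), (314, np.uint64(156)), (316, np.uint64(174)), (318, np.uint64(203)), (320, np.uint64(225)), (322, np.uint64(223)), (324, np.uint64(234)), (326, np.uint64(236)), (328, np.uint64(238)), (330, np.uint64(331))]
```

```bash
python3 -m inch '{"dp":[[-1.5,0.8,0],[0.6,-0.7,-2.3],[0.6,-0.7,-2.3],[0.6,-0.7,-2.3],[0.5,-0.6,-1.9],[0.5,-0.6,-1.9],[0,0,0],[0,0,0]],"yaw":[0,0,0,0,0,0,0,0],"fingers":[10,10,10,10,10,10,10,10]}' 40
python3 -m inch '{"dp":[[0,0,0],[0,0,0],[0,0,0],[0,0,0],[0,0,0],[0,0,0],[0,0,0],[0,0,0]],"yaw":[0,0,0,0,0,0,0,0],"fingers":[10,10,10,10,10,10,10,10]}' 40
```

```text
time: 11.1
ee_pos: [0.5096, 0.2152, 0.2766]
eef_rot: [1.371, 2.827, -0.001]
ft_force: [-1.1, -2.5, 2.2]
gripper_width: 0.179
time: 11.9
ee_pos: [0.5097, 0.2155, 0.2765]
eef_rot: [-1.37, -2.827, 0.0]
ft_force: [-3.1, -2.5, 2.2]
gripper_width: 0.183
```

```bash
python3 -m inch '{"dp":[[-0.4,-0.3,0],[-0.4,-0.3,0],[-0.2,-0.2,0],[0,0,0],[0,0,0],[0,0,0],[0,0,0],[0,0,0]],"yaw":[0,0,0,0,0,0,0,0],"fingers":[10,10,10,10,10,10,10,10]}' 40
```

```text
time: 12.7
ee_pos: [0.5088, 0.2148, 0.2766]
eef_rot: [1.37, 2.827, 0.0]
ft_force: [1.8, -0.4, 1.8]
gripper_width: 0.178
```

```bash
python3 -m inch '{"dp":[[0.23,-0.29,-0.93],[0.23,-0.29,-0.93],[0.23,-0.29,-0.93],[0.23,-0.29,-0.93],[0.23,-0.29,-0.93],[0.23,-0.29,-0.93],[0.23,-0.29,-0.93],[0,0,0]],"yaw":[0,0,0,0,0,0,0,0],"fingers":[10,10,10,10,10,10,10,10]}' 50
```

```text
time: 13.5
ee_pos: [0.5103, 0.213, 0.2708]
eef_rot: [1.37, 2.827, 0.002]
ft_force: [-0.7, 1.1, 5.1]
gripper_width: 0.176
```

```bash
python3 -m inch '{"dp":[[0.23,-0.29,-0.93],[0.23,-0.29,-0.93],[0.23,-0.29,-0.93],[0.23,-0.29,-0.93],[0.23,-0.29,-0.93],[0.23,-0.29,-0.93],[0.23,-0.29,-0.93],[0.23,-0.29,-0.93]],"yaw":[0,0,0,0,0,0,0,0],"fingers":[10,10,10,10,10,10,10,10]}' 50
python3 -m inch '{"dp":[[0.23,-0.29,-0.93],[0.23,-0.29,-0.93],[0.23,-0.29,-0.93],[0.23,-0.29,-0.93],[0,0,0],[0,0,0],[0,0,0],[0,0,0]],"yaw":[0,0,0,0,0,0,0,0],"fingers":[10,10,10,10,10,10,10,10]}' 50
```

```text
time: 14.3
ee_pos: [0.512, 0.2109, 0.2638]
eef_rot: [1.37, 2.827, 0.003]
ft_force: [-1.8, 2.5, 8.2]
gripper_width: 0.181
time: 15.1
ee_pos: [0.5129, 0.2097, 0.2597]
eef_rot: [-1.37, -2.827, -0.003]
ft_force: [-1.9, 2.5, 6.1]
gripper_width: 0.177
```

```bash
python3 -m inch '{"dp":[[0,0,0],[0,0,0],[0,0,0],[-0.4,0.6,1.8],[-0.4,0.6,1.8],[-0.5,0.6,1.9],[-0.5,0.6,1.9],[0,0,0]],"yaw":[0,0,0,0,0,0,0,0],"fingers":[28,28,28,28,28,28,28,28]}' 50
python3 - <<'E'
from h import *
c=grab('wrist','w8')['frame'][230:430,230:410];q=grab('scene','s8')['frame'][100:190,390:480]
o=np.zeros((440,800,3),np.uint8);o[:440,:396]=cv2.resize(c,(396,440),interpolation=cv2.INTER_CUBIC);o[:400,400:]=cv2.resize(q,(400,400),interpolation=cv2.INTER_CUBIC);cv2.imwrite('pics/c8.png',o)
E
```

```text
time: 15.9
ee_pos: [0.5113, 0.2117, 0.2667]
eef_rot: [1.37, 2.827, 0.001]
ft_force: [0.3, -0.3, -0.3]
gripper_width: 0.328
```

View pics/c8.png

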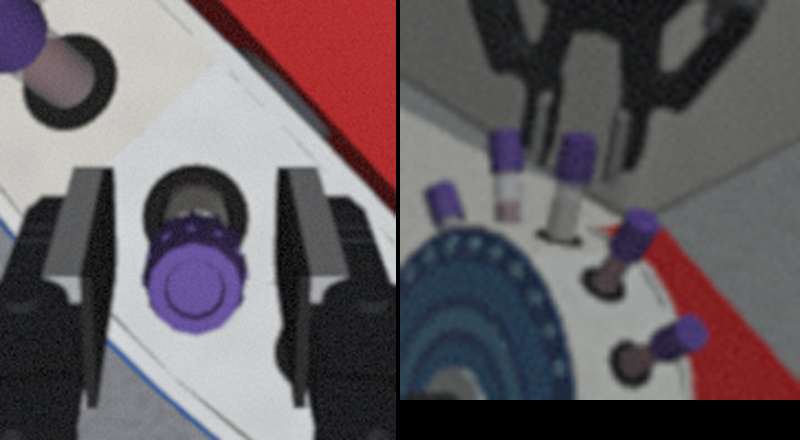

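```bash
python3 -m inch '{"dp":[[0,0,0],[0,0,0],[0,0,0],[0,0,0],[0.12,-0.15,-0.46],[0.12,-0.15,-0.46],[0.12,-0.15,-0.46],[0.12,-0.15,-0.46]],"yaw":[0,0,0,0,0,0,0,0],"fingers":[10,10,10,10,10,10,10,10]}' 60
python3 -m inch '{"dp":[[0.06,-0.07,-0.23],[0.06,-0.07,-0.23],[0.06,-0.07,-0.23],[0.06,-0.07,-0.23],[0.06,-0.07,-0.23],[0.06,-0.07,-0.23],[0.06,-0.07,-0.23],[0.06,-0.07,-0.23]],"yaw":[0,0,0,0,0,0,0,0],"fingers":[10,10,10,10,10,10,10,10]}' 60
```

```text
time: 16.8
ee_pos: [0.5117, 0.2114, 0.2656]
eef_rot: [1.37, 2.827, 0.003]
ft_force: [-3.1, 1.7, 7.4]
gripper_width: 0.171
time: 17.6
ee_pos: [0.5122, 0.2109, 0.2638]
eef_rot: [1.37, 2.827, 0.003]
ft_force: [-3.4, 2.2, 7.9]
gripper_width: 0.172
```

```bash
python3 -m inch '{"dp":[[0.04,-0.05,-0.15],[0.04,-0.05,-0.15],[0.04,-0.05,-0.15],[0.04,-0.05,-0.15],[0.04,-0.05,-0.15],[0.04,-0.05,-0.15],[0.04,-0.05,-0.15],[0.04,-0.05,-0.15]],"yaw":[0,0,0,0,0,0,0,0],"fingers":[10,10,10,10,10,10,10,10]}' 60
```

```text
time: 18.4
ee_pos: [0.5125, 0.2106, 0.2628]
eef_rot: [1.37, 2.827, 0.004]
ft_force: [-4.6, 3.2, 10.4]
gripper_width: 0.17
```

```bash
python3 -m inch '{"dp":[[0.04,-0.05,-0.15],[0.04,-0.05,-0.15],[0.04,-0.05,-0.15],[0.04,-0.05,-0.15],[0.04,-0.05,-0.15],[0.04,-0.05,-0.15],[0,0,0],[0,0,0]],"yaw":[0,0,0,0,0,0,0,0],"fingers":[10,10,10,10,10,10,10,10]}' 60
```

```text
time: 19.2
ee_pos: [0.5127, 0.2102, 0.2616]
eef_rot: [1.37, 2.827, 0.003]
ft_force: [-3.5, 3.8, 6.9]
gripper_width: 0.168
```

```bash
python3 -m inch '{"dp":[[0.04,-0.05,-0.15],[0.04,-0.05,-0.15],[0.04,-0.05,-0.15],[0.04,-0.05,-0.15],[0.04,-0.05,-0.15],[0.04,-0.05,-0.15],[0.04,-0.05,-0.15],[0.04,-0.05,-0.15]],"yaw":[0,0,0,0,0,0,0,0],"fingers":[10,10,10,10,10,10,10,10]}' 60
```

```text
time: 20.0
ee_pos: [0.5129, 0.21, 0.2608]
eef_rot: [1.369, 2.827, 0.004]
ft_force: [-4.2, 3.2, 10.9]
gripper_width: 0.17
```

```bash
python3 -m inch '{"dp":[[0,0,0],[0,0,0],[0,0,0],[0,0,0],[0,0,0],[0,0,0],[0,0,0],[0,0,0]],"yaw":[0,0,0,0,0,0,0,0],"fingers":[10,10,10,10,10,10,10,10]}' 60
```

```text
time: 20.8
ee_pos: [0.5129, 0.21, 0.2608]
eef_rot: [1.37, 2.827, 0.004]
ft_force: [-4.0, 3.5, 9.4]
gripper_width: 0.173
```

```bash
python3 -m inch '{"dp":[[0.04,-0.05,-0.15],[0.04,-0.05,-0.15],[0.04,-0.05,-0.15],[0.04,-0.05,-0.15],[0,0,0],[0,0,0],[0,0,0],[0,0,0]],"yaw":[0,0,0,0,0,0,0,0],"fingers":[10,10,10,10,10,10,10,10]}' 60
python3 -c "
from h import *
V=[]
for i in range(4):
    capture('top'); s=get_state(); V.append(np.r_[s['ft_force'],s['ee_pos']])
print(np.mean(V,0),np.std(V,0),np.mean(V,0)[:3]@[-.23,.292,.9284])"
```

```text
time: 21.6
ee_pos: [0.5131, 0.2099, 0.2604]
eef_rot: [1.369, 2.827, 0.004]
ft_force: [-4.1, 3.5, 10.3]
gripper_width: 0.17
[-4.01151701  4.05071943 10.78480727  0.51307445  0.20985052  0.26041008] [4.07752000e-01 5.12412845e-01 5.67298712e-01 8.56051826e-06
 1.14840150e-05 1.80081494e-05] 12.118074053699393
```

```bash
cat > f.py <<'E'
from h import *
V=[]
for i in range(4):
    capture('top'); s=get_state(); V.append(np.r_[s['ft_force'],s['ee_pos']])
m=np.mean(V,0); z=np.array([-.23,.292,.9284]);ax=m[:3]@z
print('t',s['time'],'pos',m[3:].round(4),'axial',ax.round(2),'side',(m[:3]-ax*z).round(1),'depthcoord',(-(m[3:]-[.5131,.2099,.2604])@z*1e3).round(2))
E
python3 -m inch '{"dp":[[0.04,-0.05,-0.15],[0.04,-0.05,-0.15],[0.04,-0.05,-0.15],[0.04,-0.05,-0.15],[0,0,0],[0,0,0],[0,0,0],[0,0,0]],"yaw":[0,0,0,0,0,0,0,0],"fingers":[10,10,10,10,10,10,10,10]}' 60 >/dev/null; python3 f.py
```

```text
t 22.8 pos [0.5132 0.2097 0.2601] axial 13.8 side [-1.6 -0.3 -0.3] depthcoord 0.35
```

```bash
python3 - <<'E'
from h import *
grab('wrist','w9')
def ext(n):
    f=load(n)['frame'];h=cv2.cvtColor(f,cv2.COLOR_BGR2HSV)
    m=((h[...,0]>115)&(h[...,0]<150)&(h[...,1]>80)).astype(np.uint8);m[:300]=0;m[420:]=0;m[:,:285]=0;m[:,352:]=0
    k,l,st,ce=cv2.connectedComponentsWithStats(m);i=1+st[1:,4].argmax()
    v=cv2.cvtColor(f,cv2.COLOR_BGR2GRAY)
    # bright top disc
    t=((l==i)&(h[...,2]>115)).astype(np.uint8);cn=max(cv2.findContours(t,0,cv2.CHAIN_APPROX_NONE)[0],key=cv2.contourArea)
    e=cv2.fitEllipse(cv2.convexHull(cn))
    return st[i],ce[i].round(1),[np.round(x,1).tolist() for x in e]
for n in('w7','w8','w9'): print(n,*ext(n))
grab('scene','s9')
for n in('scene0','s8','s9'):
    f=load(n)['frame'];h=cv2.cvtColor(f,cv2.COLOR_BGR2HSV);m=((h[...,0]>115)&(h[...,0]<150)&(h[...,1]>70)).astype(np.uint8);b=m[110:160,420:440] if n!='scene0' else m[110:160,425:427]
    ys,xs=np.nonzero(b);print(n,len(ys),(ys.mean()+110 if len(ys) else 0),(xs.mean()+420 if len(xs) else 0))
c=load('s9');M=np.array([.5226,.1975,.2382]);z=np.array([-.23,.292,.9284])
print([(d,proj(c,[M+z*(.072-d*1e-3)])[0].round(1).tolist()) for d in(22,26,29,32)])
E
```

```text
w7 [ 295  332   49   59 2208] [318.5 361.3] [[318.5, 368.8], [41.9, 43.8], 92.4]
w8 [ 296  327   46   54 1903] [318.2 354. ] [[318.1, 360.6], [39.5, 42.1], 90.7]
w9 [ 295  327   47   55 1944] [318.7 354.3] [[318.4, 361.0], [39.9, 41.7], 88.4]
scene0 0 0 0
s8 92 137.45652173913044 430.4347826086956
s9 90 140.0222222222222 429.7888888888889
[(22, [431.1, 128.3]), (26, [430.6, 130.3]), (29, [430.3, 131.7]), (32, [429.9, 133.2])]
```

```bash
python3 - <<'E'
from h import *
M=np.array([.5226,.1975,.2382]);z=np.array([-.23,.292,.9284])
c=load('s9')
print([(s,proj(c,[M+z*s*1e-3+np.array([1.25,.06,-1.18])*1e-3])[0].round(1).tolist()) for s in(0,20,30,40,53,62)])
o=[]
for n in('s7','s8','s9'):
    f=load(n)['frame'];h=cv2.cvtColor(f,cv2.COLOR_BGR2HSV);m=((h[...,0]>115)&(h[...,0]<150)&(h[...,1]>70)).astype(np.uint8);m[:,:420]=0;m[:,441:]=0;m[:95]=0;m[165:]=0
    k,l,st,ce=cv2.connectedComponentsWithStats(m);i=1+st[1:,4].argmax();print(n,st[i],ce[i].round(1))
    o.append(cv2.resize(f[95:170,395:461],(264,300),interpolation=cv2.INTER_CUBIC))
cv2.imwrite('pics/c9.png',np.hstack(o))
E
```

```text
[(0, [425.7, 152.9]), (20, [427.9, 143.5]), (30, [429.1, 138.7]), (40, [430.2, 133.9]), (53, [431.7, 127.7]), (62, [432.8, 123.3])]
s7 [429 115  10  12  89] [433.  120.8]
s8 [425 130   9  11  81] [429.3 135.1]
s9 [425 133   8  11  77] [428.5 138. ]
```

View pics/c9.png

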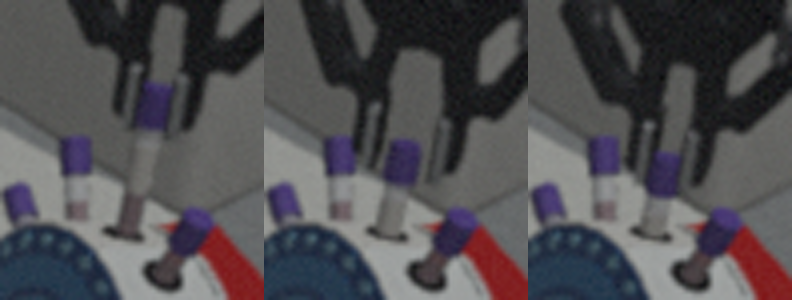

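```bash
python3 -m inch '{"dp":[[-0.16,0.2,0.65],[-0.16,0.2,0.65],[-0.16,0.2,0.65],[-0.16,0.2,0.65],[-0.16,0.2,0.65],[-0.16,0.2,0.65],[-0.16,0.2,0.65],[0,0,0]],"yaw":[0,0,0,0,0,0,0,0],"fingers":[10,10,10,10,10,10,10,10]}' 60 >/dev/null; python3 f.py
python3 -m inch '{"dp":[[0.16,-0.2,-0.65],[0.16,-0.2,-0.65],[0.16,-0.2,-0.65],[0.08,-0.1,-0.33],[0,0,0],[0,0,0],[0,0,0],[0,0,0]],"yaw":[0,0,0,0,0,0,0,0],"fingers":[10,10,10,10,10,10,10,10]}' 60 >/dev/null; python3 f.py
```

```text
t 23.9 pos [0.5122 0.21   0.2621] axial -10.26 side [-1.1  1.6 -0.8] depthcoord -1.79
t 24.9 pos [0.5127 0.2101 0.262 ] axial 6.5 side [-3.8 -1.3 -0.5] depthcoord -1.6
```

```bash
python3 -m inch '{"dp":[[0.04,-0.05,-0.16],[0.04,-0.05,-0.16],[0.04,-0.05,-0.16],[0,0,0],[0,0,0],[0,0,0],[0,0,0],[0,0,0]],"yaw":[0,0,0,0,0,0,0,0],"fingers":[10,10,10,10,10,10,10,10]}' 60 >/dev/null; python3 f.py
python3 -m inch '{"dp":[[0.04,-0.05,-0.16],[0.04,-0.05,-0.16],[0.04,-0.05,-0.16],[0,0,0],[0,0,0],[0,0,0],[0,0,0],[0,0,0]],"yaw":[0,0,0,0,0,0,0,0],"fingers":[10,10,10,10,10,10,10,10]}' 60 >/dev/null; python3 f.py
python3 -m inch '{"dp":[[0.04,-0.05,-0.16],[0.04,-0.05,-0.16],[0.04,-0.05,-0.16],[0,0,0],[0,0,0],[0,0,0],[0,0,0],[0,0,0]],"yaw":[0,0,0,0,0,0,0,0],"fingers":[10,10,10,10,10,10,10,10]}' 60 >/dev/null; python3 f.py
```

```text
t 25.9 pos [0.5129 0.2101 0.2618] axial 8.32 side [-2.8 -0.4 -0.6] depthcoord -1.39
t 26.9 pos [0.5131 0.2101 0.2615] axial 9.01 side [-2.3 -0.2 -0.5] depthcoord -1.11
t 27.9 pos [0.5133 0.2101 0.2612] axial 9.59 side [-2.8 -0.2 -0.6] depthcoord -0.72
```

```bash
python3 -m inch '{"dp":[[0.04,-0.05,-0.16],[0.04,-0.05,-0.16],[0.04,-0.05,-0.16],[0,0,0],[0,0,0],[0,0,0],[0,0,0],[0,0,0]],"yaw":[0,0,0,0,0,0,0,0],"fingers":[10,10,10,10,10,10,10,10]}' 60 >/dev/null; python3 f.py
python3 -m inch '{"dp":[[0.04,-0.05,-0.16],[0.04,-0.05,-0.16],[0.04,-0.05,-0.16],[0,0,0],[0,0,0],[0,0,0],[0,0,0],[0,0,0]],"yaw":[0,0,0,0,0,0,0,0],"fingers":[10,10,10,10,10,10,10,10]}' 60 >/dev/null; python3 f.py
```

```text
t 28.9 pos [0.5133 0.21   0.2609] axial 10.96 side [-2.5  0.4 -0.7] depthcoord -0.42
t 29.9 pos [0.5134 0.2099 0.2606] axial 12.31 side [-3.1  0.2 -0.8] depthcoord -0.12
```

```bash
python3 -m inch '{"dp":[[0.04,-0.05,-0.16],[0.04,-0.05,-0.16],[0.04,-0.05,-0.16],[0.02,-0.02,-0.08],[0,0,0],[0,0,0],[0,0,0],[0,0,0]],"yaw":[0,0,0,0,0,0,0,0],"fingers":[10,10,10,10,10,10,10,10]}' 60 >/dev/null; python3 f.py
```

```text
t 30.9 pos [0.5134 0.2099 0.2605] axial 16.31 side [-3.6 -0.3 -0.8] depthcoord -0.06
```

```bash
python3 -m inch '{"dp":[[-0.2,0,-0.05],[-0.2,0,-0.05],[-0.2,0,-0.05],[0,0,0],[0,0,0],[0,0,0],[0,0,0],[0,0,0]],"yaw":[0,0,0,0,0,0,0,0],"fingers":[10,10,10,10,10,10,10,10]}' 60 >/dev/null; python3 f.py
```

```text
t 31.9 pos [0.5133 0.2099 0.2602] axial 13.51 side [-1.3  0.3 -0.4] depthcoord 0.19
```

```bash
python3 -m inch '{"dp":[[-0.15,0.16,0.5],[-0.15,0.16,0.5],[-0.15,0.16,0.5],[-0.15,0.16,0.5],[0,0,0],[0,0,0],[0,0,0],[0,0,0]],"yaw":[0,0,0,0,0,0,0,0],"fingers":[10,10,10,10,10,10,10,10]}' 60 >/dev/null; python3 f.py
python3 -m inch '{"dp":[[0,0,0],[0,0,0],[0,0,0],[0,0,0],[0,0,0],[0,0,0],[0,0,0],[0,0,0]],"yaw":[0,0,0,0,0,0,0,0],"fingers":[32,32,32,32,32,32,32,32]}' 60; python3 -c "
from h import *
grab('scene','s10');grab('wrist','w10')"
```

```text
t 32.9 pos [0.5129 0.2099 0.2603] axial 8.53 side [ 1.6  1.5 -0.1] depthcoord 0.07
time: 33.7
ee_pos: [0.5125, 0.2094, 0.2593]
eef_rot: [1.37, 2.827, -0.0]
ft_force: [0.0, 0.1, -1.6]
gripper_width: 0.376
```

```bash
python3 -m inch '{"dp":[[-0.5,0.6,2],[-1,1.5,4],[-2,2.5,8],[-2.3,2.9,10],[-2.3,2.9,10],[-2.3,2.9,10],[-2.3,2.9,10],[-2.3,2.9,10]],"yaw":[0,0,0,0,0,0,0,0],"fingers":[32,32,32,32,32,32,32,32]}' 60
python3 - <<'E'
from h import *
grab('scene','s11');c=grab('wrist','w11')
for n in('scene0','s8','s9','s10','s11'):
    f=load(n)['frame'];h=cv2.cvtColor(f,cv2.COLOR_BGR2HSV);m=((h[...,0]>115)&(h[...,0]<150)&(h[...,1]>70)).astype(np.uint8);m[:,:385]=0;m[:,465:]=0;m[:95]=0;m[200:]=0
    k,l,st,ce=cv2.connectedComponentsWithStats(m);print(n,[(int(st[i,4]),ce[i].round(1).tolist()) for i in range(1,k) if st[i,4]>40])
M=np.array([.5226,.1975,.2382]);z=np.array([-.23,.292,.9284])
print('depth 37..43 cap rows',[(d,proj(load('s11'),[M+z*(72-d)*1e-3+np.array([1.25,.06,-1.18])*1e-3])[0].round(1).tolist()) for d in(37,40,43)])
E
```

```text
time: 34.6
ee_pos: [0.4973, 0.2288, 0.3243]
eef_rot: [1.37, 2.827, 0.0]
ft_force: [-0.5, -0.1, -1.0]
gripper_width: 0.374
scene0 [(62, [413.9, 133.1]), (45, [399.4, 144.8]), (83, [442.4, 152.4]), (78, [452.4, 175.6])]
s8 [(63, [413.8, 133.2]), (81, [429.3, 135.1]), (42, [399.2, 144.7]), (80, [442.3, 152.4]), (79, [452.4, 175.7])]
s9 [(63, [413.9, 133.0]), (77, [428.5, 138.0]), (43, [399.2, 144.8]), (82, [442.2, 152.4]), (79, [452.5, 175.7])]
s10 [(48, [413.0, 133.2]), (79, [428.7, 138.2]), (44, [399.2, 144.9]), (84, [442.3, 152.4]), (80, [452.3, 175.8])]
s11 [(62, [413.9, 133.1]), (79, [428.8, 138.1]), (43, [399.2, 144.8]), (79, [442.3, 152.4]), (80, [452.4, 175.8])]
depth 37..43 cap rows [(37, [429.6, 136.3]), (40, [429.3, 137.8]), (43, [429.0, 139.2])]
```

```bash
python3 -c "
from station import *
s=get_state();print(s['time'],s['ft_force']);print(close_job())"
```

```text
34.7 [ 0.26666502 -0.35648588 -1.09973026]
the job is handed in; nothing more can be done
None
```

The short tube is in the free socket, bedded on the cushion and released, and I handed the job in at 34.7 s.

**How it was done:**
- I took the tube from the end well and pivoted it in the jaws against the rack's end face, to about 19° of lean. The socket leans about 22°.
- I slid it in along the socket line past the ribs. Then I let go, gripped 8 mm higher on the cap and pressed on in small steps.
- To find the ribs' drag I drew the tube back about 2 mm and pressed again. The drag was about 9 N (8.3–9.6 N), and the force then climbed at about 4.5 N/mm.
- The last push held 13.5 N, about 4–5 N above the drag. I eased off part of the load, opened the jaws and backed away along the socket line.

**Last checks:**
- The scene camera puts the tube about 40 mm deep. It had not moved after release.
- The caps of the neighbouring tubes were within 0.2 px of where they started, so the drum did not turn.
- The force on the tool away from the drum was about 1 N, which is sensor noise.

**What disagreed or failed:**
- My wrist-camera estimate of the depth was about 12 mm too shallow. I trusted the scene camera, which agreed with the arm's travel.
- The drag was uneven. One push stuck at 16.3 N, about 7 N above the drag, with 3.6 N of side load. Shifting the tool 0.6 mm sideways freed it. So the 4–5 N of bedding force is uncertain by about 1 N.
- The final wrist picture was refused because I had used all 12 views, so the last position check is from image measurements only.

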